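# Close up the repaired rotary hammer's gear case

### The arm

A 7-joint arm with a two-finger parallel gripper is mounted at the origin on the work surface. World frame = base frame: x ahead of the robot, y to its left, z up, the work surface at z = 0. Lengths are in m, angles in rad, forces in N, time in s.
With the tool pointing down it reaches from about 0.425 to 0.95 m from the base axis. Payload 4.7 kg.
Tool frame: the origin (TCP) lies where the fingers leave the gripper's body, on its centre line; the fingertips stand 70 mm ahead of it and the grasp point (between the pads) lies 51 mm ahead of it; z points along the fingers, y is the line along which they close (so a half turn about z gives the same grasp; the last joint's range is limited). The gripper opens to 87 mm and grips with 3 to 60 N. Pads are 19 mm wide; open, the fingers measure 117 mm over their backs; the gripper's body (75 mm by 190 mm) begins 51 mm behind the grasp point.
Start: joints at [-1.347, 0.469, -0.049, 1.532, 0.024, 1.141, -0.082], TCP at [0.169, 0.654, 0.292] pointing down, gripper open.
Joint ranges: [-2.59, 2.59], [-0.33, 1.99], [-1.39, 1.29], [0.1, 2.45], [-1.04, 4.18], [0.21, 1.99], [-2.66, 2.66]. Speed limits (rad/s): [2.57, 2.57, 3.14, 3.14, 3.14, 3.14, 3.14].

### API

Orientations are given as [roll, pitch, yaw] about the fixed x, y, z axes, in that order (R = Rz(yaw) Ry(pitch) Rx(roll)).
In Python, from station import robot, snapshot, get_calibration, recognise, masks_of, mark_of gives the robot as it stands.
- The arm moves only by the tool play_rows, never from a script. Its argument "steps" is a list of rows, each a list of 5 numbers: the opening, from 0 (shut) to 1 (fully open), then the shift along the tool's x, y, z in units of 150 mm (1.0 is 150 mm), then the turn about the tool's z in units of pi rad (1.0 is pi rad). In form: [[gripper, tx, ty, tz, yaw], ...]. A call has 1 to 10 rows; each row is the pose to reach, as a shift and turn from the pose commanded when the call began, along the tool's axes at that moment, turning the shorter way round; what a row does not reach only later rows make up. A row lasts 1/8 s, in which the tool goes at most 62.5 mm and 10.7 degrees, less where a joint would pass 70% of its speed; a pose out of reach is approached as far as the arm can. A call with a number of a shift or a turn outside -1 to 1 is refused whole. A call with a gripper value outside its range is refused whole. The fingers move at their own pace and stop on an object; "force" is the grip in N (left out, the last holds). Time passes only in rows, so rows that repeat a pose let the fingers close. It gives the time, the measured TCP pose, the force, the opening and the grip force at its end, in the units of the state.
- robot.observe(): the state, without advancing time (a new reading comes with each control period).
- snapshot(name): name is "scene" or "top" or "wrist"; returns the picture (384x512x3 uint8, blue, green, red); there is no depth.
- get_calibration(name): a dict with "fx", "fy", "cx", "cy" (pixels), "D" ([k1, k2, p1, p2, k3] as OpenCV has them; the pictures are not rectified), "cam_to_world" (4x4, takes a point from camera to world coordinates); the wrist camera has in their place "T_tool_cam" (4x4, takes a point from camera to tool coordinates, whose origin is the TCP and whose axes are the flange's). Camera axes: x right, y down, z forward; pixel columns grow to the right and rows downward; lengths in m; the calibration is good to about 2 mm. A picture is of the moment at which its call begins: read the wrist's pose just before it. get_calibration takes no time and is no camera call.
- robot.sign_off(): hands the job in; it is judged then, once.
Trained networks look in the newest picture that a camera, given by its name, has taken for a name from the list of things; names that differ only in an ending like _2 or _b are one class to them, and where a whole thing is asked for, a point or a joint stands for the part that bears it (a point fixed in the world has none). Each returns a list of dicts, best first, with "score" (0 to 1); they miss things now and then, are a little off and sometimes report something else, mostly with a low value. They report only what shows in the picture. A call takes as long as a camera call. They do not tell look-alikes from the thing itself.
- recognise(thing, camera): "point" ([x, y, z] in m, in world coordinates, good to about 4 mm: the middle of the surface that is visible of it).
- masks_of(thing, camera): "mask" (384x512 bool, what is visible of it).
- mark_of(thing, camera): "point" ([x, y, z] in m, in world coordinates, good to about 4 mm: a listed point, or the origin of a listed thing).
The state is a dict: "time": time; "joint_positions": joint angles; "qvel": joint speeds; "tau": joint torques, N m; "ee_pos": TCP position; "eef_rot": TCP orientation; "wrist_force": force on the tool from outside, world axes, zero at the start; "moment": the same for the moment, N m; "opening": finger opening in m; "grasp_force": force on a finger pad.
Only numpy, scipy, OpenCV 4.12 (cv2) and the standard library are available. Lean on these libraries where they do the work, as an engineer would, in place of code of your own. Each camera call takes 0.05 s, during which the arm holds its last target. There are 200 camera calls.

### The job

Close up the rotary hammer on the service board: put the large steel gear back flat in the open round well of the gear case with its hub upward, swing the lid fully shut over it, then turn the dark lock collar clockwise until its upright lug lines up with the fixed steel pointer bar (it can be turned past it), and last screw the black winged grease cap clockwise until it stops. Do it in that order and leave the other parts, tools and containers where they are.

Things in the scene. Friction and masses are not known exactly. Their poses are not given: they have to be found in the camera images.
- case: aluminium gear case of the hammer, fixed on a black rubber board (230 x 300 mm, 12 mm thick). Origin: on the table under the round well's axis; z up. The yellow motor (86 mm thick, top 99 mm high) lies along +x to x = 0.24, the nose (60 mm thick, top 75 mm high) along +y to y = 0.25; the lid's hinge bracket stands at (0, 0.091), 105 mm high; the grease cap's axis is at (-0.07, -0.115)
- well_floor (a point): centre of the floor of the round well: a cup 116 mm in inside diameter, 132 mm outside, open upward, its floor 40 mm and its rim 100 mm above the table; axes as case
- gear: the large steel gear, lying flat, hub up: toothed disc 86 mm across, 20 mm thick, with a plain round hub 28 mm in diameter rising above it to 54 mm in all; about 0.35 kg. Origin: centre of its underside. One of three loose steel gearbox parts (with pinion and bearing), which change places
- lid (a joint): angle (rad) of the aluminium lid, a disc 128 mm across, 8 mm thick, with a 34 mm wide tab at its free edge. 0 = shut flat on the well, its top 109 mm above the table, reaching from the hinge along the case's -y; grows as it opens upward, to 1.9. Starts at 1.45 to 1.75. Stays where left: stiff hinge, 0.32 N m (3 to 4 N at 100 mm). Can be pushed shut with closed fingers from behind and above
- lid_hinge (a point): middle of the lid's hinge axis, at (0, 0.085, 0.108) in the case's frame; the axis runs along the case's x. The lid disc's centre is 85 mm from it, the tab's end 177 mm; the lid's outer face is 1 mm outward of the axis
- lid_tab (a point): point on the tab at the lid's free edge, 165 mm from the hinge
- collar (a joint): angle (rad) of the dark steel lock collar around the well (ring 160 mm outside, 85 to 99 mm above the table, with two hooks up to 118 mm high). Turns about the well's vertical axis; grows clockwise seen from above, 0 to 1.6; starts at 0 to 0.35. Locked mark at 1.25 (lug in line with the pointer bar); the stop at 1.6 is past it. Stays where left, friction 0.25 N m
- lock_lug (a point): top of the collar's upright lug, on its middle line 96 mm from the well's axis. The lug is 12 mm thick (tangentially), spans 76 to 108 mm from the axis; its top is 137 mm above the table, 38 mm above the ring. In the case's frame it stands at the angle 0.436 rad - collar from x towards y
- lock_mark (a point): point on top of the fixed steel pointer bar (8 mm wide, radial, its top 82 mm above the table, its end 146 mm from the well's axis), 135 mm from the well's axis; the lug is locked when it is in line with this bar as seen from the axis
- cap (a joint): angle of the black screw cap of the grease filler in rad: grows clockwise seen from above (tightening), 0 to 1.5; starts at 0 to 0.25; 1.5 is the stop, fully tight. Stays where it is left, friction about 0.12 N m; does not sink as it turns
- cap_grip (a point): centre of the top of the cap's upright wing, on the cap's axis, 110 mm above the table. Cap 50 mm across, its disc's top 80 mm above the table; the wing on it is a bar 48 mm long, 12 mm thick, 30 mm tall. In the case's frame the wing runs along the direction 1.5 rad - cap from x towards y (along the case's x when tight)
- pinion: the small steel pinion: toothed disc 52 mm across and 22 mm thick with a thin shaft 20 mm in diameter, 67 mm tall in all; not used, leave it. Origin: centre of its underside
- bearing: plain steel ball-bearing ring, outside 72 mm, bore 34 mm, 18 mm thick; not used, leave it. Origin: centre of its underside
- canister: open brushed-steel canister, 140 mm in diameter and height; leave it. Origin: centre of its underside
- spray_can: spray can, 56 mm in diameter, 170 mm tall; leave it. Origin: centre of its underside
- spray_cap: small cup (the can's cap) 56 mm across, 50 mm tall; leave it. Origin: centre of its underside
- screwdriver: screwdriver lying on the table, about 200 mm long; leave it
- grease_jar: low white jar, 76 mm in diameter, 75 mm tall; leave it. Origin: centre of its underside
Things that resemble listed ones, but are neither listed nor needed, are in the scene too. Leave any green look-alike of the gear alone.

How it is judged:
By the outcome, as a careful person would: the job done as asked, in the order asked, and still so for the second after the job is handed in, with the robot touching nothing.
It also fails if it takes over 72 s, if anything falls off the work surface, if the arm or the gripper's body presses on something with over 40 N, if the wrist force passes 120 N, or if a joint passes its speed limit or range.

## Working session

There is one attempt and no reset: what is moved stays moved. The work goes in short steps, Python scripts to look and compute and a tool call to move; the robot and the scene stay as the last step left them, time stands still between calls to the robot, and variables do not carry over. Pictures are saved under pics/ and viewed, at most 10 in all, crops included, and the job is handed in when it is done.

Besides the shell and the picture viewer there is one more tool, called after ">>>" in YAML: its name, and indented under it one key for each argument. play_rows: Moves the arm, as the interface text tells. Shifts and turns lie within -1 to 1; 1 stands for 150 mm of shift or pi rad of turn. Its arguments: {"type":"object","properties":{"steps":{"type":"array"},"force":{"type":"number"}},"required":["steps"]}

```bash
mkdir -p pics
cat > m.py <<'E'
from station import *
import cv2,numpy as np
E
python3 - <<'E'
from m import *
s=robot.observe(); print(s['time'],s['ee_pos'],s['eef_rot'])
for c in ['scene','top']:
    im=snapshot(c); cv2.imwrite(f'pics/{c}0.png',im)
    for n in ['well_floor','case','lid_hinge','lid_tab','lock_lug','lock_mark','cap_grip','gear','pinion','bearing']:
        r=mark_of(n,c); print(c,n,[(round(d['score'],2),np.round(d['point'],3).tolist()) for d in r[:4]])
E
```

```text
0.0 [0.16868626 0.65311045 0.29119418] [-3.13965780e+00  9.35974558e-05  2.88886922e+00]
scene well_floor [(0.58, [0.521, 0.166, 0.038]), (0.49, [0.47, -0.373, 0.001])]
scene case [(0.7, [0.781, -0.114, 0.002]), (0.56, [0.523, 0.165, 0.002])]
scene lid_hinge [(0.83, [0.519, 0.251, 0.111])]
scene lid_tab [(0.95, [0.521, 0.272, 0.276]), (0.49, [0.61, 0.206, 0.136])]
scene lock_lug [(0.95, [0.612, 0.203, 0.137])]
scene lock_mark [(0.62, [0.616, 0.069, 0.082]), (0.53, [0.741, -0.26, 0.001])]
scene cap_grip [(0.53, [0.453, 0.047, 0.111])]
scene gear [(0.76, [0.588, -0.084, 0.001]), (0.72, [0.474, -0.203, -0.0]), (0.59, [0.448, -0.083, -0.0])]
scene pinion [(0.55, [0.638, -0.19, 0.0])]
scene bearing [(0.86, [0.472, -0.372, -0.001])]
top well_floor [(0.79, [0.525, 0.16, 0.039]), (0.16, [0.638, -0.189, 0.0])]
top case [(0.72, [0.525, 0.17, 0.001]), (0.67, [0.299, -0.314, -0.003])]
top lid_hinge [(0.89, [0.523, 0.255, 0.106])]
top lid_tab [(0.39, [0.616, 0.067, 0.078]), (0.36, [0.476, -0.206, 0.001])]
top lock_lug []
top lock_mark [(0.8, [0.618, 0.069, 0.08])]
top cap_grip [(0.76, [0.456, 0.049, 0.112])]
top gear [(0.85, [0.476, -0.206, 0.003]), (0.85, [0.586, -0.084, 0.003]), (0.83, [0.45, -0.084, 0.0]), (0.65, [0.297, -0.315, -0.001])]
top pinion [(0.65, [0.316, 0.395, 0.001]), (0.51, [0.635, -0.19, 0.001])]
top bearing [(0.82, [0.468, -0.378, 0.002])]
```

View pics/scene0.png

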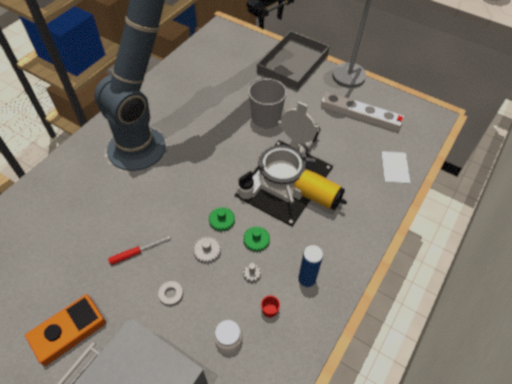

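View pics/top0.png

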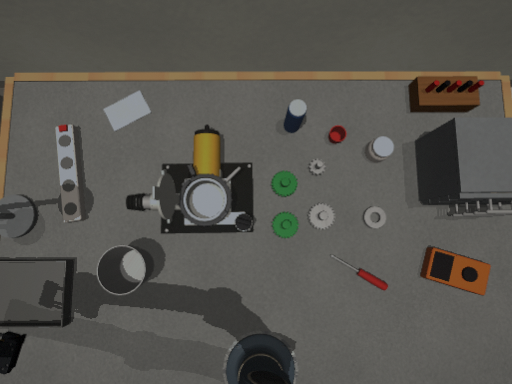

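Three gear-like candidates: green at top-view (285,183) and (285,224), and steel at (321,216). Steel one fits "large steel gear"; the bearing (375,217) and pinion (317,167) differ. I'll confirm it in one crop and prepare the first move.

```bash
cat >> m.py <<'E'
def wrap(a): return (a+np.pi)%(2*np.pi)-np.pi
def row(goal,yaw,cur=None,cyaw=None):
    s=robot.observe(); p=np.array(s['ee_pos'] if cur is None else cur); y=s['eef_rot'][2] if cyaw is None else cyaw
    d=np.array(goal)-p
    ex=np.array([np.cos(y),np.sin(y),0]); ey=np.array([np.sin(y),-np.cos(y),0])
    return np.round([d@ex/.15,d@ey/.15,-d[2]/.15,-wrap(yaw-y)/np.pi],3).tolist()
def marks(c,names):
    for n in names: print(c,n,[(round(d['score'],2),np.round(d['point'],4).tolist()) for d in mark_of(n,c)[:4]])
E
python3 - <<'E'
from m import *
a=cv2.imread('pics/scene0.png')[180:320,150:300]; b=cv2.imread('pics/top0.png')[140:280,250:400]
cv2.imwrite('pics/crop1.png',np.hstack([cv2.resize(x,None,fx=2.66,fy=3,interpolation=cv2.INTER_CUBIC) for x in (a,b)]))
print(row([.169,.654,.37],2.889,[.169,.654,.292],2.889))
print(row([.40,.27,.37],2.0,[.169,.654,.292],2.889))
E
```

```text
[0.0, 0.0, -0.52, -0.0]
[-2.131, -2.094, -0.52, 0.283]
```

View pics/crop1.png

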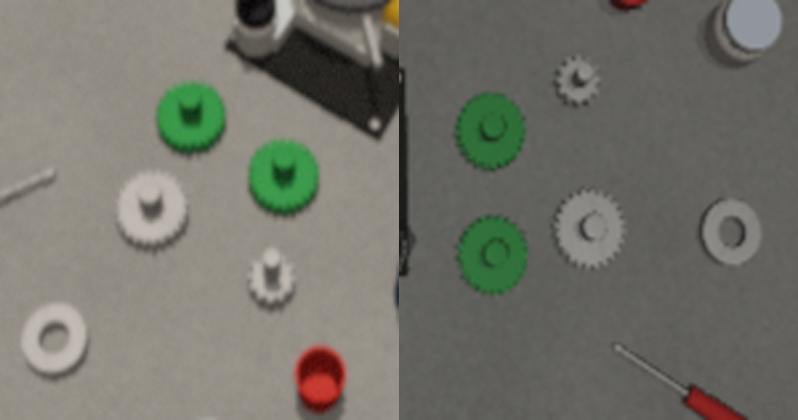

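The crop confirms it: the steel toothed disc with a thick hub (crop 590,228 / top 321,216) is the gear. The two green ones are look-alikes, and the pinion and bearing are clearly different. Moving now, high above everything.

>>> play_rows:
  steps:
    - [1,0,0,-0.52,0]
    - [1,-0.5,-0.5,-0.52,0]
    - [1,-1,-1,-0.52,0]
    - [1,-1,-1,-0.52,0]
    - [1,-1,-1,-0.52,0]
    - [1,-1,-1,-0.52,0]

```text
time: 1.85
ee_pos: [0.2781, 0.4691, 0.371]
eef_rot: [3.141, 0.001, 2.884]
wrist_force: [-0.8, -0.1, 1.1]
opening: 0.0871
grasp_force: 0.0
```

>>> play_rows:
  steps:
    - [1,-1,-1,0,0.53]
    - [1,-1,-1,0,0.53]
    - [1,-1,-1,0,0.53]
    - [1,-1,-1,0,0.53]
    - [1,-1,-1,0,0.53]
    - [1,-1,-1,0,0.53]
    - [1,-1,-1,0,0.53]
    - [1,-1,-1,0,0.53]
    - [1,-1,-1,0,0.53]
    - [1,-1,-1,0,0.53]

```text
time: 3.1
ee_pos: [0.3837, 0.2897, 0.3702]
eef_rot: [-3.142, -0.0, 1.228]
wrist_force: [0.0, -0.5, 0.4]
opening: 0.087
grasp_force: 0.0
```

>>> play_rows:
  steps:
    - [1,-0.96,0.565,0,0]
    - [1,-0.96,0.565,0,0]
    - [1,-0.96,0.565,0,0]
    - [1,-0.96,0.565,0,0]

```text
time: 3.6
ee_pos: [0.4155, 0.1214, 0.3706]
eef_rot: [3.141, -0.001, 1.221]
wrist_force: [-0.4, 0.4, 0.7]
opening: 0.0873
grasp_force: 0.0
```

>>> play_rows:
  steps:
    - [1,-0.96,0.565,0,0]
    - [1,-0.96,0.565,0,0]
    - [1,-0.96,0.565,0,0]
    - [1,-0.96,0.565,0,0]

```text
time: 4.1
ee_pos: [0.4463, -0.042, 0.3705]
eef_rot: [3.141, 0.0, 1.221]
wrist_force: [-0.2, 0.4, -0.5]
opening: 0.0867
grasp_force: 0.0
```

>>> play_rows:
  steps:
    - [1,-0.96,0.565,0.5,0]
    - [1,-0.96,0.565,0.8,0]
    - [1,-0.96,0.565,0.8,0]
    - [1,-0.96,0.565,0.8,0]
    - [1,-0.96,0.565,0.8,0]
    - [1,-0.96,0.565,0.8,0]

```text
time: 4.85
ee_pos: [0.4775, -0.2026, 0.2505]
eef_rot: [3.141, -0.001, 1.228]
wrist_force: [0.6, -0.0, 0.6]
opening: 0.0872
grasp_force: 0.0
```

Run:
```python
from m import *
print(robot.observe()['ee_pos'],robot.observe()['joint_positions'])
cv2.imwrite('pics/w1.png',snapshot('wrist')); marks('wrist',['gear'])
snapshot('top'); snapshot('scene');[marks(c,['gear']) for c in ('top','scene')]
print(get_calibration('wrist')['T_tool_cam'])
r=masks_of('gear','wrist')
for d in r: m=d['mask']; ys,xs=np.nonzero(m); print(d['score'],m.sum(),xs.mean(),ys.mean(),xs.min(),xs.max(),ys.min(),ys.max())
```

```text
[ 0.47746891 -0.20258549  0.25052602] [-0.28869043  0.31094337  0.75227211  1.9812372  -0.26216455  0.94628027
  0.25162818]
wrist gear [(0.98, [0.4769, -0.1995, -0.0002]), (0.86, [0.4474, -0.0821, -0.002]), (0.86, [0.5838, -0.0825, 0.0023])]
top gear [(0.9, [0.5839, -0.0806, -0.0005]), (0.75, [0.4468, -0.084, 0.0008]), (0.71, [0.4777, -0.207, 0.0019])]
scene gear [(0.94, [0.588, -0.0809, 0.0014]), (0.68, [0.5223, 0.2735, 0.2724]), (0.64, [0.4747, -0.1982, -0.0008]), (0.45, [0.4468, -0.0821, 0.0005])]
[[-2.81874965e-04 -9.68056906e-01 -2.50730429e-01  6.78121743e-02]
 [ 9.99999438e-01 -1.64960402e-05 -1.06052425e-03  5.71932268e-04]
 [ 1.02251177e-03 -2.50730587e-01  9.68056366e-01 -9.33464660e-02]
 [ 0.00000000e+00  0.00000000e+00  0.00000000e+00  1.00000000e+00]]
0.96 4905 310.445871559633 50.2585117227319 273 349 9 91
0.79 3553 256.53701097663946 176.79763580073177 222 290 143 210
0.78 4335 200.98800461361014 91.87820069204152 164 237 53 129
```

View pics/w1.png

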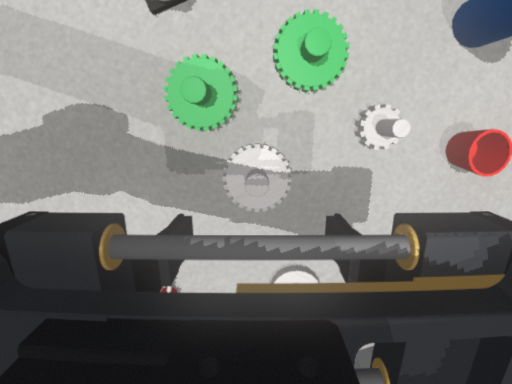

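The wrist view shows the steel gear and its hub at about (257,181), centred between the fingers. The green ones sit at (201,92) and (310,50). Descending and gripping the hub.

>>> play_rows:
  steps:
    - [1,0,0,0.4,0]
    - [1,0,0,0.8,0]
    - [1,0,0,0.9,0]
    - [1,0,0,0.9,0]

```text
time: 5.7
ee_pos: [0.4765, -0.205, 0.1155]
eef_rot: [-3.141, 0.0, 1.223]
wrist_force: [0.1, -0.4, -0.2]
opening: 0.087
grasp_force: 0.0
```

>>> play_rows:
  steps:
    - [1,0,0,0.13,0]
    - [1,0,0,0.13,0]
    - [0.2,0,0,0.13,0]
    - [0.2,0,0,0.13,0]
    - [0.2,0,0,0.13,0]
    - [0.2,0,0,0.13,0]
    - [0.2,0,0,0.13,0]
    - [0.2,0,0,0.13,0]
  force: 30

```text
time: 6.7
ee_pos: [0.4763, -0.2046, 0.0956]
eef_rot: [-3.141, -0.0, 1.224]
wrist_force: [-0.7, 0.5, 0.3]
opening: 0.035
grasp_force: 0.0
```

>>> play_rows:
  steps:
    - [0.1,0,0,0,0]
    - [0.1,0,0,0,0]
    - [0.1,0,0,0,0]
    - [0.1,0,0,0,0]
  force: 30

```text
time: 7.2
ee_pos: [0.4758, -0.2044, 0.0955]
eef_rot: [-3.14, -0.0, 1.224]
wrist_force: [-3.0, 2.3, 2.3]
opening: 0.0274
grasp_force: 30.0
```

>>> play_rows:
  steps:
    - [0.1,0,0,-0.4,0]
    - [0.1,0,0,-0.8,0]
    - [0.1,0,0,-1,0]
    - [0.1,0,0,-1,0]
    - [0.1,0,0,-1,0]

```text
time: 7.82
ee_pos: [0.4758, -0.204, 0.2443]
eef_rot: [-3.14, 0.0, 1.224]
wrist_force: [0.2, 0.7, -3.4]
opening: 0.0274
grasp_force: 30.0
```

Run:
```python
from m import *
s=robot.observe(); print(s['ee_pos'],s['eef_rot'],s['opening'],s['grasp_force'])
p=s['ee_pos']
for c in ['scene','top']:
    snapshot(c); marks(c,['well_floor','lid_hinge','lid_tab','lock_lug','lock_mark','cap_grip','gear'])
for z in (.25,.145): print(row([.5225,.164,z],1.22))
```

```text
[ 0.47582641 -0.20399475  0.24426202] [-3.13956812e+00  1.52325513e-05  1.22412088e+00] 0.02743961146611498 29.996558725833893
scene well_floor [(0.91, [0.5242, 0.1664, 0.0387])]
scene lid_hinge [(0.95, [0.5226, 0.2559, 0.114])]
scene lid_tab [(0.84, [0.5225, 0.2709, 0.2734])]
scene lock_lug [(0.87, [0.6127, 0.2056, 0.1366]), (0.21, [0.7824, -0.1136, 0.0024]), (0.16, [0.4552, 0.0502, 0.11])]
scene lock_mark [(0.61, [0.619, 0.0682, 0.0841])]
scene cap_grip [(0.69, [0.455, 0.0466, 0.1076]), (0.65, [0.5235, 0.168, 0.0044]), (0.58, [0.2964, -0.3146, -0.0027])]
scene gear [(0.79, [0.5873, -0.0803, 0.0035]), (0.61, [0.4768, -0.2007, 0.1502]), (0.59, [0.4451, -0.087, 0.002])]
top well_floor [(0.94, [0.5235, 0.1627, 0.04])]
top lid_hinge [(0.87, [0.5214, 0.2525, 0.1049]), (0.59, [0.6116, 0.2067, 0.1368]), (0.59, [0.7406, -0.2564, 0.0017])]
top lid_tab [(0.76, [0.5202, 0.2773, 0.275])]
top lock_lug [(0.74, [0.6151, 0.2061, 0.1349]), (0.39, [0.5272, 0.1599, 0.04])]
top lock_mark [(0.8, [0.6142, 0.0662, 0.0809]), (0.38, [0.5247, 0.1666, 0.0021])]
top cap_grip [(0.68, [0.5265, 0.1669, 0.0018]), (0.62, [0.453, 0.0498, 0.1122]), (0.31, [0.6193, 0.0652, 0.0803])]
top gear [(0.84, [0.4439, -0.0851, 0.0017]), (0.51, [0.4762, -0.2086, 0.1532])]
[2.416, -0.547, -0.028, 0.001]
[2.416, -0.547, 0.672, 0.001]
```

Gear is held. Case solved from the marks at about (0.523, 0.1655), yaw about 0.01. I'll aim about 6 mm toward -y in the well to keep the wrist camera clear of the open lid.

>>> play_rows:
  steps:
    - [0.1,0,0,-0.15,0]
    - [0.1,0.4,-0.09,-0.15,0]
    - [0.1,0.8,-0.179,-0.15,0]
    - [0.1,0.8,-0.179,-0.15,0]
    - [0.1,0.8,-0.179,-0.15,0]

```text
time: 9.25
ee_pos: [0.4919, -0.0829, 0.2683]
eef_rot: [3.141, 0.0, 1.224]
wrist_force: [-0.1, -0.9, -3.7]
opening: 0.0274
grasp_force: 30.0
```

>>> play_rows:
  steps:
    - [0.1,0.4,-0.09,0,0]
    - [0.1,0.8,-0.179,0,0]
    - [0.1,0.8,-0.179,0,0]
    - [0.1,0.8,-0.179,0,0]

```text
time: 9.75
ee_pos: [0.5075, 0.0374, 0.2682]
eef_rot: [3.141, 0.001, 1.221]
wrist_force: [0.1, -0.7, -3.1]
opening: 0.0274
grasp_force: 30.0
```

>>> play_rows:
  steps:
    - [0.1,0.4,-0.09,0,0]
    - [0.1,0.6,-0.14,0,0]
    - [0.1,0.787,-0.179,0,0]
    - [0.1,0.787,-0.179,0,0]
    - [0.1,0.787,-0.179,0,0]

```text
time: 10.38
ee_pos: [0.5227, 0.1566, 0.2682]
eef_rot: [3.141, 0.001, 1.22]
wrist_force: [-0.3, -0.4, -3.1]
opening: 0.0272
grasp_force: 30.0
```

Run:
```python
from m import *
s=robot.observe(); print(s['ee_pos'],s['eef_rot'][2],s['joint_positions'])
for c in ['scene','top','wrist']:
    cv2.imwrite(f'pics/{c}2.png',snapshot(c)); marks(c,['well_floor','gear','lid_hinge','cap_grip','lock_lug'])
a=cv2.imread('pics/scene2.png')[80:220,210:370]; cv2.imwrite('pics/sc2c.png',cv2.resize(a,None,fx=4,fy=4,interpolation=cv2.INTER_CUBIC))
```

```text
[0.52273006 0.1565813  0.26823768] 1.2197760244086462 [-0.89240445  0.32079803  0.65663823  1.89933462 -0.22985731  0.99751017
 -0.48561042]
scene well_floor [(0.81, [0.5228, 0.1615, 0.0394])]
scene gear [(0.8, [0.4464, -0.0844, 0.0008]), (0.72, [0.5852, -0.0816, 0.0023]), (0.69, [0.4717, -0.3765, 0.0018]), (0.56, [0.5244, 0.1597, 0.1726])]
scene lid_hinge [(0.74, [0.5216, 0.2525, 0.109])]
scene cap_grip [(0.51, [0.4548, 0.0489, 0.109])]
scene lock_lug [(0.69, [0.6109, 0.2039, 0.1366])]
top well_floor [(0.62, [0.5252, 0.1616, 0.0386])]
top gear [(0.85, [0.4489, -0.0834, 0.0005]), (0.69, [0.5236, 0.1559, 0.1742]), (0.66, [0.5854, -0.0833, 0.0022])]
top lid_hinge []
top cap_grip [(0.5, [0.4546, 0.0509, 0.1123])]
top lock_lug [(0.73, [0.5236, 0.1562, 0.171]), (0.42, [0.6923, -0.3956, -0.0028])]
wrist well_floor [(0.87, [0.5245, 0.1679, 0.041])]
wrist gear [(0.82, [0.5212, 0.162, 0.1735]), (0.23, [0.6366, -0.1956, -0.0018])]
wrist lid_hinge [(0.61, [0.5216, 0.2554, 0.1096])]
wrist cap_grip []
wrist lock_lug [(0.64, [0.6113, 0.2041, 0.1344]), (0.32, [0.5236, 0.1624, 0.1702])]
```

View pics/sc2c.png

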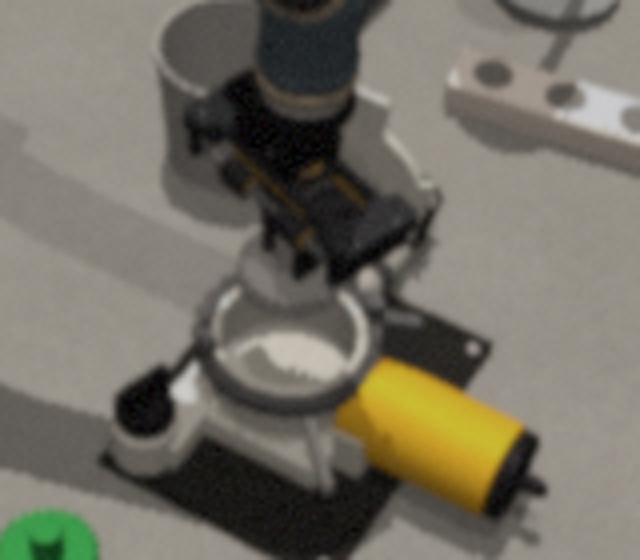

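The gear hangs over the open well (crop 300,280), with the lid upright behind the gripper (crop 390,170) and clear of it. Lowering.

>>> play_rows:
  steps:
    - [0.1,0.015,0,0.2,0]
    - [0.1,0.015,0,0.4,0]
    - [0.1,0.015,0,0.6,0]
    - [0.1,0.015,0,0.75,0]
    - [0.1,0.015,0,0.86,0]
    - [0.1,0.015,0,0.86,0]
    - [0.1,0.015,0,0.86,0]

```text
time: 12.15
ee_pos: [0.5239, 0.1617, 0.14]
eef_rot: [3.14, -0.001, 1.224]
wrist_force: [0.5, -0.4, -3.1]
opening: 0.0275
grasp_force: 30.0
```

>>> play_rows:
  steps:
    - [0.1,0,0,0.015,0]
    - [0.1,0,0,0.015,0]
    - [0.5,0,0,0.015,0]
    - [0.5,0,0,0.015,0]
    - [0.5,0,0,0.015,0]

```text
time: 12.78
ee_pos: [0.5235, 0.1616, 0.1373]
eef_rot: [3.141, -0.001, 1.224]
wrist_force: [0.4, -0.0, 0.3]
opening: 0.0419
grasp_force: 0.0
```

>>> play_rows:
  steps:
    - [0.5,0,0,-0.25,0]
    - [0.5,0,0,-0.6,0]
    - [0.5,0,0,-0.95,0]
    - [0.5,0,0,-0.95,0]

```text
time: 13.28
ee_pos: [0.5255, 0.1618, 0.2838]
eef_rot: [3.135, -0.007, 1.224]
wrist_force: [0.5, -0.1, -1.3]
opening: 0.0441
grasp_force: 0.0
```

Run:
```python
from m import *
s=robot.observe(); print(s['time'],s['ee_pos'],s['eef_rot'][2],s['opening'])
for c in ['top','scene','wrist']:
    im=snapshot(c); marks(c,['gear','lid_tab','well_floor'])
    if c=='wrist': cv2.imwrite('pics/w3.png',im)
```

```text
13.275 [0.52549586 0.16177028 0.28377686] 1.2235953602747809 0.04407895501424486
top gear [(0.78, [0.5257, 0.16, 0.0401]), (0.64, [0.5855, -0.0815, -0.0019])]
top lid_tab []
top well_floor [(0.68, [0.5253, 0.1604, 0.0373]), (0.58, [0.4529, 0.0509, 0.1104])]
scene gear [(0.81, [0.5867, -0.0802, -0.0021]), (0.69, [0.4694, -0.3745, -0.0022]), (0.66, [0.448, -0.0819, 0.0009]), (0.5, [0.5238, 0.1672, 0.0391])]
scene lid_tab [(0.62, [0.5218, 0.2708, 0.2736])]
scene well_floor [(0.63, [0.5269, 0.1654, 0.0391])]
wrist gear [(0.9, [0.523, 0.1654, 0.0397]), (0.25, [0.5234, 0.2759, 0.2696])]
wrist lid_tab [(0.67, [0.5227, 0.2733, 0.2676])]
wrist well_floor []
```

View pics/w3.png

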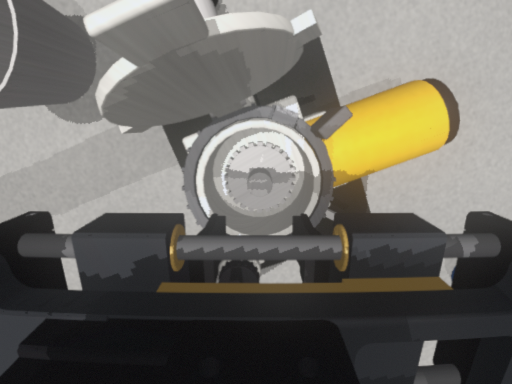

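The gear lies flat in the well, hub up, at about (260,178); the lid stands clear at (200,70). Next is going over and behind the lid with closed fingers.

>>> play_rows:
  steps:
    - [0,0,0,-0.35,0]
    - [0,0,0,-0.7,0]
    - [0,0,0,-0.7,0]
    - [0,0.48,-0.17,-0.7,0]
    - [0,0.96,-0.35,-0.7,0]
    - [0,0.96,-0.35,-0.7,0]
    - [0,0.96,-0.35,-0.7,0]
    - [0,0.96,-0.35,-0.7,0]

```text
time: 14.88
ee_pos: [0.5233, 0.3126, 0.3841]
eef_rot: [3.141, 0.002, 1.221]
wrist_force: [0.7, -0.5, 0.1]
opening: 0.0002
grasp_force: 0.0
```

Run:
```python
from m import *
s=robot.observe(); print(s['time'],s['ee_pos'],s['eef_rot'],s['opening'])
p=s['ee_pos'];y=s['eef_rot'][2]
P=[.523,.318,.31]; print(row(P,1.224))
for q in [(.255,.308),(.217,.300),(.184,.281),(.157,.252),(.142,.224),(.136,.198),(.1345,.179)]: print(row([.523,*q],1.224,P,1.224))
```

```text
14.875 [0.52329427 0.31256835 0.38407294] [3.14137350e+00 1.68628172e-03 1.22084755e+00] 0.00024976068776818704
[0.033, -0.014, 0.494, -0.001]
[-0.395, 0.143, 0.013, -0.0]
[-0.633, 0.229, 0.067, -0.0]
[-0.84, 0.304, 0.193, -0.0]
[-1.009, 0.365, 0.387, -0.0]
[-1.103, 0.399, 0.573, -0.0]
[-1.141, 0.412, 0.747, -0.0]
[-1.151, 0.416, 0.873, -0.0]
```

>>> play_rows:
  steps:
    - [0,0.03,-0.014,0.25,0]
    - [0,0.03,-0.014,0.49,0]
    - [0,0.03,-0.014,0.49,0]

```text
time: 15.25
ee_pos: [0.5216, 0.317, 0.3089]
eef_rot: [-3.139, 0.005, 1.22]
wrist_force: [-0.2, 0.6, -0.3]
opening: 0.0003
grasp_force: 0.0
```

>>> play_rows:
  steps:
    - [0,-0.2,0.07,0.01,0]
    - [0,-0.395,0.143,0.013,0]
    - [0,-0.51,0.186,0.035,0]
    - [0,-0.633,0.229,0.067,0]
    - [0,-0.74,0.267,0.12,0]
    - [0,-0.84,0.304,0.193,0]
    - [0,-0.84,0.304,0.193,0]

```text
time: 16.12
ee_pos: [0.5216, 0.1837, 0.2806]
eef_rot: [-3.139, 0.003, 1.221]
wrist_force: [0.2, 0.1, 0.1]
opening: 0.0006
grasp_force: 0.0
```

Run:
```python
from m import *
for c in ['scene','top','wrist']: snapshot(c); marks(c,['lid_tab'])
```

```text
scene lid_tab [(0.7, [0.5241, 0.1473, 0.2411])]
top lid_tab []
wrist lid_tab []
```

The lid follows as planned (angle about 0.91). Continuing down.

>>> play_rows:
  steps:
    - [0,-0.085,0.03,0.09,0]
    - [0,-0.17,0.061,0.194,0]
    - [0,-0.22,0.08,0.29,0]
    - [0,-0.263,0.095,0.38,0]
    - [0,-0.285,0.103,0.47,0]
    - [0,-0.301,0.108,0.554,0]
    - [0,-0.307,0.11,0.62,0]
    - [0,-0.311,0.112,0.66,0]
    - [0,-0.311,0.112,0.66,0]

```text
time: 17.55
ee_pos: [0.522, 0.1364, 0.1825]
eef_rot: [-3.141, 0.0, 1.224]
wrist_force: [0.3, -0.3, 0.3]
opening: 0.0006
grasp_force: 0.0
```

>>> play_rows:
  steps:
    - [0,0,0,0.015,0]
    - [0,0,0,0.03,0]
    - [0,0,0,0.03,0]

```text
time: 17.92
ee_pos: [0.5225, 0.1365, 0.1791]
eef_rot: [3.141, -0.001, 1.224]
wrist_force: [-1.3, 0.6, 4.1]
opening: 0.0005
grasp_force: 2.2
```

>>> play_rows:
  steps:
    - [0,0,0,0.013,0]
    - [0,0,0,0.013,0]
    - [0,0,0,0.027,0]
    - [0,0,0,0.027,0]

```text
time: 18.42
ee_pos: [0.5228, 0.1363, 0.1787]
eef_rot: [-3.139, -0.004, 1.224]
wrist_force: [-11.1, -2.4, 35.1]
opening: 0.0006
grasp_force: 17.5
```

The lid is shut (hard seat at 35 N of finger press). Now lift, turn the tool and go above the lug.

>>> play_rows:
  steps:
    - [0,0,0,-0.2,0]
    - [0,0,0,-0.5,0]
    - [0.6,0.2,0.13,-0.5,-0.2]
    - [0.6,0.4,0.26,-0.5,-0.3]
    - [0.6,0.617,0.39,-0.5,-0.743]
    - [0.6,0.617,0.39,-0.5,-0.743]
    - [0.6,0.617,0.39,-0.5,-0.743]
    - [0.6,0.617,0.39,-0.5,-0.743]
    - [0.6,0.617,0.39,-0.5,-0.743]
    - [0.6,0.617,0.39,-0.5,-0.743]

```text
time: 19.68
ee_pos: [0.6087, 0.2034, 0.2492]
eef_rot: [-3.142, -0.0, 2.73]
wrist_force: [0.4, -0.1, -0.3]
opening: 0.052
grasp_force: 0.0
```

>>> play_rows:
  steps:
    - [0.6,0,0,0,-0.27]
    - [0.6,0,0,0,-0.27]
    - [0.6,0,0,0,-0.27]
    - [0.6,0,0,0,-0.27]
    - [0.6,0,0,0,-0.27]

```text
time: 20.3
ee_pos: [0.6088, 0.2033, 0.2492]
eef_rot: [3.141, -0.0, -2.708]
wrist_force: [-0.3, 0.1, -0.2]
opening: 0.0522
grasp_force: 0.0
```

Run:
```python
from m import *
s=robot.observe(); print(s['time'],s['ee_pos'],s['eef_rot'],s['joint_positions'],s['opening'])
for c in ['scene','top','wrist']:
    im=snapshot(c); marks(c,['lid_tab','lock_lug','lock_mark','lid_hinge','cap_grip'])
    if c=='wrist': cv2.imwrite('pics/w4.png',im)
for z in (.25,.176): print(row([.609,.2035,z],.418+np.pi))
```

```text
20.3 [0.60875033 0.20327229 0.2492198 ] [ 3.14131168e+00 -5.61718618e-05 -2.70757268e+00] [-0.44264449  0.45022725  0.07547996  1.66924518 -0.03875923  1.02364305
  1.65032906] 0.05222116467684316
scene lid_tab [(0.87, [0.5231, 0.0857, 0.1124]), (0.36, [0.743, -0.2604, 0.0028])]
scene lock_lug [(0.85, [0.6158, 0.2026, 0.1363])]
scene lock_mark [(0.92, [0.6197, 0.0685, 0.0835])]
scene lid_hinge [(0.77, [0.5217, 0.2543, 0.1123])]
scene cap_grip [(0.74, [0.4589, 0.0495, 0.1076])]
top lid_tab [(0.79, [0.5251, 0.0925, 0.1098]), (0.38, [0.6368, -0.1872, 0.0011])]
top lock_lug [(0.61, [0.6132, 0.2034, 0.1349])]
top lock_mark [(0.97, [0.615, 0.066, 0.0779]), (0.43, [0.6362, -0.1868, 0.0018])]
top lid_hinge []
top cap_grip [(0.68, [0.4546, 0.0493, 0.111]), (0.58, [0.469, -0.3758, 0.0017])]
wrist lid_tab [(0.94, [0.5226, 0.0841, 0.1017]), (0.31, [0.3209, 0.399, 0.0033])]
wrist lock_lug [(0.83, [0.613, 0.2062, 0.1319])]
wrist lock_mark [(0.9, [0.6205, 0.0725, 0.0825])]
wrist lid_hinge [(0.81, [0.5247, 0.2475, 0.1109])]
wrist cap_grip []
[-0.002, 0.0, -0.003, 0.004]
[-0.002, 0.0, 0.49, 0.004]
```

View pics/w4.png

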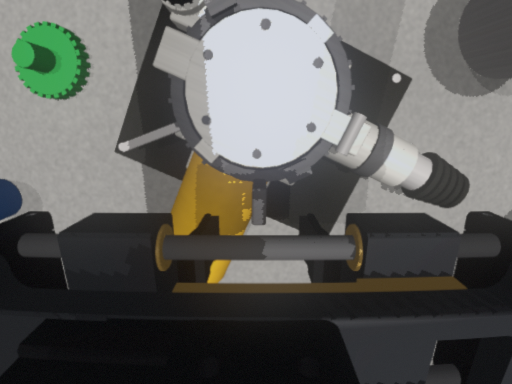

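The wrist view shows the lid shut flat, the lug at (258,203) centred between the fingers, and the pointer bar at (150,137). Descending onto the lug and gripping.

>>> play_rows:
  steps:
    - [0.6,0,0,0.25,0]
    - [0.6,0,0,0.42,0]
    - [0.6,0,0,0.485,0]
    - [0.1,0,0,0.485,0]
    - [0.05,0,0,0.485,0]
    - [0.05,0,0,0.485,0]
    - [0.05,0,0,0.485,0]
    - [0.05,0,0,0.485,0]
  force: 15

```text
time: 22.2
ee_pos: [0.6089, 0.2034, 0.1771]
eef_rot: [3.141, 0.001, -2.712]
wrist_force: [-1.4, -0.7, 1.5]
opening: 0.0121
grasp_force: 15.0
```

>>> play_rows:
  steps:
    - [0.05,0.005,-0.076,0,0.039]
    - [0.05,0.019,-0.151,0,0.078]
    - [0.05,0.042,-0.224,0,0.117]
    - [0.05,0.073,-0.294,0,0.156]
    - [0.05,0.114,-0.358,0,0.195]
    - [0.05,0.161,-0.418,0,0.234]
    - [0.05,0.216,-0.472,0,0.273]
    - [0.05,0.276,-0.518,0,0.312]
    - [0.05,0.341,-0.556,0,0.35]
    - [0.05,0.369,-0.57,0,0.366]

```text
time: 23.45
ee_pos: [0.5936, 0.1045, 0.1771]
eef_rot: [3.14, -0.002, 2.421]
wrist_force: [-2.0, 3.4, 1.4]
opening: 0.0121
grasp_force: 15.0
```

Run:
```python
from m import *
s=robot.observe(); print(s['time'],s['ee_pos'],s['eef_rot'],s['opening'],s['grasp_force'],s['wrist_force'])
c0=np.array([.5235,.165]); 
A=lambda p: round(float(np.arctan2(p[1]-c0[1],p[0]-c0[0])),3)
print('tcp ang',A(s['ee_pos']))
for c in ['scene','top','wrist']:
    im=snapshot(c); 
    for n in ['lock_lug','lock_mark']: print(c,n,[(round(d['score'],2),np.round(d['point'],4).tolist(),A(d['point'])) for d in mark_of(n,c)[:2]])
cv2.imwrite('pics/w5.png',im)
```

```text
23.45 [0.59359254 0.10447028 0.17708355] [ 3.13966115e+00 -2.23657569e-03  2.42144669e+00] 0.01212905521794092 15.002790559956338 [-1.95425038  3.39604753  1.39951435]
tcp ang -0.712
scene lock_lug [(0.49, [0.4736, -0.3754, -0.0006], -1.663)]
scene lock_mark [(0.6, [0.6185, 0.0677, 0.0798], -0.797)]
top lock_lug []
top lock_mark [(0.86, [0.6181, 0.0677, 0.0807], -0.799)]
wrist lock_lug [(0.9, [0.6001, 0.1005, 0.1331], -0.7)]
wrist lock_mark [(0.59, [0.6193, 0.0709, 0.0832], -0.776)]
```

>>> play_rows:
  steps:
    - [0.05,0.001,-0.026,0,0.013]
    - [0.05,0.002,-0.052,0,0.026]
    - [0.05,0.002,-0.052,0,0.026]
    - [0.05,0.002,-0.052,0,0.026]

```text
time: 24.4
ee_pos: [0.5883, 0.0988, 0.177]
eef_rot: [3.141, -0.003, 2.343]
wrist_force: [-3.9, 4.6, 4.6]
opening: 0.0119
grasp_force: 15.0
```

>>> play_rows:
  steps:
    - [0.4,0,0,0,0]
    - [0.4,0,0,0,0]
    - [0.4,0,0,0,0]
    - [0.4,0,0,-0.3,0]
    - [0.4,-0.2,0,-0.6,0]
    - [0.4,-0.4,0,-0.9,0]
    - [0.4,-0.4,0,-0.9,0]
    - [0.4,-0.4,0,-0.9,0]

```text
time: 25.4
ee_pos: [0.63, 0.0539, 0.3109]
eef_rot: [-3.141, -0.001, 2.34]
wrist_force: [0.5, 0.3, 0.6]
opening: 0.0349
grasp_force: 0.0
```

Run:
```python
from m import *
s=robot.observe(); print(s['time'],s['ee_pos'],s['eef_rot'],s['joint_positions'])
c0=np.array([.5235,.165]); 
A=lambda p: round(float(np.arctan2(p[1]-c0[1],p[0]-c0[0])),3)
for c in ['scene','top','wrist']:
    im=snapshot(c); 
    for n in ['lock_lug','lock_mark','cap_grip']: print(c,n,[(round(d['score'],2),np.round(d['point'],4).tolist(),A(d['point'])) for d in mark_of(n,c)[:2]])
cv2.imwrite('pics/w6.png',im)
```

```text
25.4 [0.63000321 0.05385447 0.31094558] [-3.14074791e+00 -1.17291410e-03  2.34036907e+00] [-0.47786289  0.40268615  0.44756533  1.6398706  -0.18785013  1.1432391
  0.78650509]
scene lock_lug [(0.58, [0.5905, 0.0977, 0.1385], -0.788), (0.38, [0.5221, 0.1677, 0.0018], 2.049)]
scene lock_mark [(0.77, [0.6202, 0.0696, 0.0818], -0.779)]
scene cap_grip [(0.67, [0.4553, 0.047, 0.108], -2.095)]
top lock_lug []
top lock_mark [(0.34, [0.69, -0.394, -0.0047], -1.281)]
top cap_grip []
wrist lock_lug [(0.61, [0.5934, 0.095, 0.1357], -0.786)]
wrist lock_mark [(0.82, [0.6205, 0.072, 0.0814], -0.764)]
wrist cap_grip [(0.96, [0.4561, 0.0515, 0.1087], -2.107)]
```

View pics/w6.png

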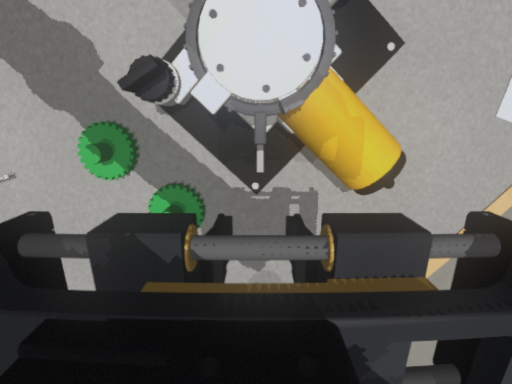

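The lug (260,125) and pointer bar (261,160) look in line. A quick numeric check from the same picture:

Run:
```python
from m import *
im=cv2.imread('pics/w6.png'); g=im.mean(2)
for r in (112,118,124,130,136,142,148,154,160,166): print(r,g[r,248:274].astype(int).tolist())
k=get_calibration('wrist'); K=np.array([[k['fx'],0,k['cx']],[0,k['fy'],k['cy']],[0,0,1]]); D=np.array(k['D'])
s=robot.observe(); from scipy.spatial.transform import Rotation as Ro
T=np.eye(4);T[:3,:3]=Ro.from_euler('xyz',s['eef_rot']).as_matrix();T[:3,3]=s['ee_pos'];T=T@np.array(k['T_tool_cam'])
c0=np.array([.5235,.165])
wh=cv2.projectPoints(np.array([[*(c0+.0*np.array([1,1])),.109]]+[[*(c0+r*np.array([np.cos(a),np.sin(a)])),z] for a in (-.83,-.80,-.77) for r,z in ((.096,.137),(.108,.137),(.078,.137),(.135,.082),(.146,.082))]),np.linalg.inv(T)[:3,:3],np.linalg.inv(T)[:3,3],K,D)[0].reshape(-1,2)
print(np.round(wh,1).tolist())
```

```text
112 [108, 107, 109, 108, 109, 107, 100, 101, 101, 101, 101, 101, 101, 99, 101, 103, 103, 103, 107, 109, 108, 109, 108, 108, 109, 110]
118 [140, 140, 140, 139, 138, 135, 110, 102, 109, 111, 111, 111, 111, 111, 112, 112, 111, 103, 114, 133, 138, 138, 138, 138, 139, 138]
124 [69, 93, 114, 127, 132, 137, 111, 100, 107, 111, 111, 111, 110, 110, 109, 109, 106, 99, 113, 132, 139, 145, 144, 137, 125, 105]
130 [57, 56, 57, 57, 58, 58, 78, 95, 104, 106, 106, 106, 106, 106, 107, 106, 102, 106, 158, 159, 123, 79, 56, 56, 57, 58]
136 [55, 53, 55, 55, 56, 59, 77, 94, 101, 104, 104, 105, 104, 103, 104, 102, 98, 87, 65, 56, 56, 56, 56, 56, 57, 57]
142 [53, 53, 54, 52, 53, 56, 73, 90, 98, 101, 102, 101, 101, 101, 100, 99, 95, 82, 64, 56, 55, 54, 55, 55, 55, 55]
148 [51, 52, 51, 52, 52, 51, 52, 52, 62, 100, 109, 112, 112, 111, 109, 79, 57, 53, 53, 54, 53, 53, 53, 54, 53, 53]
154 [50, 50, 50, 49, 50, 50, 49, 48, 89, 162, 178, 180, 180, 180, 175, 125, 67, 51, 52, 51, 51, 52, 52, 53, 54, 56]
160 [50, 51, 50, 49, 50, 49, 50, 54, 94, 161, 177, 179, 179, 179, 174, 127, 72, 51, 53, 53, 55, 55, 55, 56, 53, 53]
166 [54, 54, 55, 55, 53, 53, 54, 57, 95, 162, 177, 178, 178, 178, 174, 127, 73, 57, 55, 55, 54, 54, 55, 54, 54, 55]
[[259.5, 35.5], [256.7, 131.8], [256.4, 144.1], [257.2, 113.1], [256.2, 162.7], [256.0, 171.6], [259.6, 131.9], [259.6, 144.1], [259.6, 113.1], [259.5, 162.8], [259.5, 171.6], [262.5, 131.8], [262.9, 144.1], [262.0, 113.1], [262.8, 162.7], [263.1, 171.6]]
```

Lug and bar are both centred at column about 259.8, so they agree within about 0.01 rad. Next, over the cap.

>>> play_rows:
  steps:
    - [0.4,0.26,-0.29,0,0.05]
    - [0.4,0.53,-0.57,0,0.1]
    - [0.4,0.789,-0.859,0.2,0.302]
    - [0.4,0.789,-0.859,0.4,0.302]
    - [0.4,0.789,-0.859,0.4,0.302]
    - [0.4,0.789,-0.859,0.4,0.302]
    - [0.4,0.789,-0.859,0.4,0.302]
    - [0.4,0.789,-0.859,0.4,0.302]

```text
time: 27.0
ee_pos: [0.4557, 0.0491, 0.2518]
eef_rot: [3.141, -0.0, 1.393]
wrist_force: [-0.7, -0.8, 0.7]
opening: 0.0348
grasp_force: 0.0
```

Run:
```python
from m import *
s=robot.observe(); print(s['time'],s['ee_pos'],s['eef_rot'],s['joint_positions'])
for c in ['scene','top','wrist']:
    im=snapshot(c); marks(c,['cap_grip'])
cv2.imwrite('pics/w7.png',im)
cv2.imwrite('pics/w7c.png',cv2.resize(cv2.convertScaleAbs(im[110:290,160:360],alpha=2.0,beta=10),None,fx=3,fy=3,interpolation=cv2.INTER_CUBIC))
for z in (.25,.153): print(row([.455,.0493,z],1.39))
```

```text
27.0 [0.4557437  0.04909921 0.25184504] [ 3.14136553e+00 -2.50434090e-04  1.39275392e+00] [-0.72537234  0.16916262  0.59610252  2.10025015 -0.1207707   0.90419556
 -0.23910206]
scene cap_grip []
top cap_grip []
wrist cap_grip [(0.82, [0.4577, 0.0508, 0.1094])]
[0.001, -0.005, 0.012, 0.001]
[0.001, -0.005, 0.658, 0.001]
```

View pics/w7c.png

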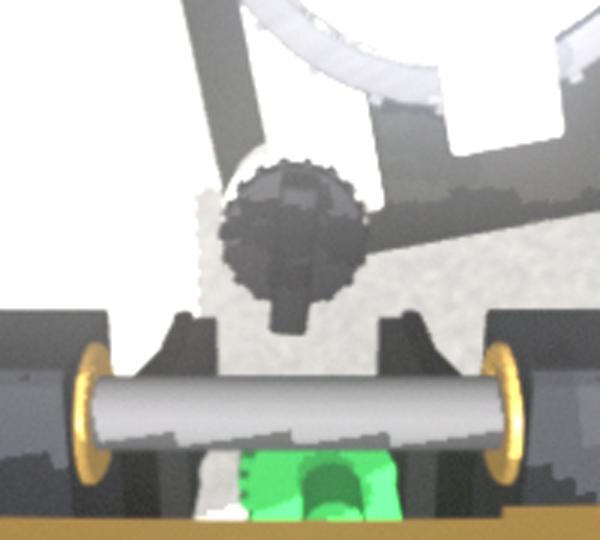

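The wing runs near-vertical between the fingers (crop 305,180 to 288,330), tilted slightly clockwise. Trimming the yaw, descending and gripping.

>>> play_rows:
  steps:
    - [0.4,0,0,0.3,0.025]
    - [0.4,0,0,0.55,0.025]
    - [0.4,0,0,0.65,0.025]
    - [0.4,0,0,0.65,0.025]
    - [0.05,0,0,0.65,0.025]
    - [0.05,0,0,0.65,0.025]
    - [0.05,0,0,0.65,0.025]
    - [0.05,0,0,0.65,0.025]
    - [0.05,0,0,0.65,0.025]
  force: 25

```text
time: 28.42
ee_pos: [0.4549, 0.0495, 0.1548]
eef_rot: [-3.139, -0.001, 1.313]
wrist_force: [-4.3, 1.1, 7.5]
opening: 0.0118
grasp_force: 25.0
```

>>> play_rows:
  steps:
    - [0.05,0,0,0,0.04]
    - [0.05,0,0,0,0.08]
    - [0.05,0,0,0,0.12]
    - [0.05,0,0,0,0.16]
    - [0.05,0,0,0,0.2]
    - [0.05,0,0,0,0.24]
    - [0.05,0,0,0,0.28]
    - [0.05,0,0,0,0.32]
    - [0.05,0,0,0,0.36]
    - [0.05,0,0,0,0.38]

```text
time: 29.68
ee_pos: [0.4546, 0.05, 0.1547]
eef_rot: [-3.139, 0.003, 0.118]
wrist_force: [-6.1, 1.6, 11.0]
opening: 0.0118
grasp_force: 25.0
```

Run:
```python
from m import *
s=robot.observe(); print(s['eef_rot'],s['moment'],s['wrist_force'],s['opening'],s['joint_positions'][6])
```

```text
[-3.13874122e+00  3.00447312e-03  1.18446347e-01] [0.29408881 1.3495477  0.15282115] [-6.14836776  1.64317749 10.99027732] 0.011801218768422035 -1.1456961957676384
```

>>> play_rows:
  steps:
    - [0.05,0,0,0,0.02]
    - [0.05,0,0,0,0.035]
    - [0.05,0,0,0,0.045]
    - [0.05,0,0,0,0.055]
    - [0.05,0,0,0,0.055]

```text
time: 30.3
ee_pos: [0.4547, 0.0501, 0.1547]
eef_rot: [-3.14, 0.003, -0.05]
wrist_force: [-4.8, 1.8, 10.9]
opening: 0.0123
grasp_force: 25.0
```

Run:
```python
from m import *
s=robot.observe(); print(s['eef_rot'],s['moment'],s['wrist_force'],s['opening'],s['joint_positions'][6])
```

```text
[-3.13968426  0.00331788 -0.04965822] [0.29993506 1.30950724 0.53403646] [-4.76726169  1.8373592  10.94113366] 0.01225324160909964 -1.277753123253864
```

>>> play_rows:
  steps:
    - [0.05,0,0,0,0.015]
    - [0.05,0,0,0,0.03]
    - [0.05,0,0,0,0.03]
  force: 35

```text
time: 30.68
ee_pos: [0.4549, 0.0501, 0.1547]
eef_rot: [-3.141, 0.003, -0.142]
wrist_force: [-3.9, 1.3, 8.9]
opening: 0.0132
grasp_force: 39.0
```

Run:
```python
from m import *
s=robot.observe(); print(s['eef_rot'],s['moment'],s['wrist_force'],s['opening'])
```

```text
[-3.14063983  0.00314412 -0.14174056] [0.3170638  1.16446086 0.98262662] [-3.93949811  1.29602018  8.92260644] 0.013225190350598588
```

The moment climbs to about 1 N m with the cap no longer following, so it is at its stop. Releasing and lifting.

>>> play_rows:
  steps:
    - [0.4,0,0,0,0]
    - [0.4,0,0,0,0]
    - [0.4,0,0,0,0]
    - [0.4,0,0,-0.3,0]
    - [0.4,0,0,-0.6,0]
    - [0.4,0,0,-1,0]
    - [0.4,0,0,-1,0]
    - [0.4,-0.3,0,-1,0]
    - [0.4,-0.3,0,-1,0]

```text
time: 31.8
ee_pos: [0.4088, 0.0561, 0.3031]
eef_rot: [-3.139, 0.004, -0.145]
wrist_force: [0.7, -0.2, 1.2]
opening: 0.0348
grasp_force: 0.0
```

Run:
```python
from m import *
s=robot.observe(); print(s['time'],s['ee_pos'],s['eef_rot'][2])
c0=np.array([.5235,.165])
for c in ['scene','top','wrist']:
    im=snapshot(c); marks(c,['cap_grip','lid_tab','lock_mark','lock_lug'])
    cv2.imwrite(f'pics/{c}9.png',im)
b=cv2.imread('pics/scene9.png')[120:230,215:365]
cv2.imwrite('pics/fin.png',np.hstack([cv2.resize(cv2.convertScaleAbs(im[0:288],alpha=1.3,beta=15),(440,300)),cv2.resize(b,(360,300),interpolation=cv2.INTER_CUBIC)]))
```

```text
31.8 [0.40883409 0.05607051 0.30310185] -0.14489869816461542
scene cap_grip [(0.52, [0.4545, 0.0459, 0.1096])]
scene lid_tab [(0.69, [0.5242, 0.0827, 0.1126]), (0.58, [0.5919, 0.0973, 0.1365])]
scene lock_mark [(0.71, [0.6175, 0.0671, 0.0784])]
scene lock_lug [(0.61, [0.5903, 0.0993, 0.137])]
top cap_grip [(0.37, [0.6889, -0.3958, 0.0001])]
top lid_tab [(0.79, [0.5239, 0.0927, 0.1136]), (0.55, [0.7843, -0.1134, 0.0007]), (0.25, [0.2974, -0.3116, -0.0037])]
top lock_mark [(0.58, [0.6208, 0.0668, 0.0819])]
top lock_lug [(0.78, [0.5901, 0.0979, 0.1347])]
wrist cap_grip [(0.6, [0.4565, 0.0504, 0.1107])]
wrist lid_tab [(0.78, [0.5244, 0.0875, 0.1019])]
wrist lock_mark [(0.66, [0.525, 0.2525, 0.113])]
wrist lock_lug [(0.86, [0.5903, 0.0969, 0.1329])]
```

View pics/fin.png

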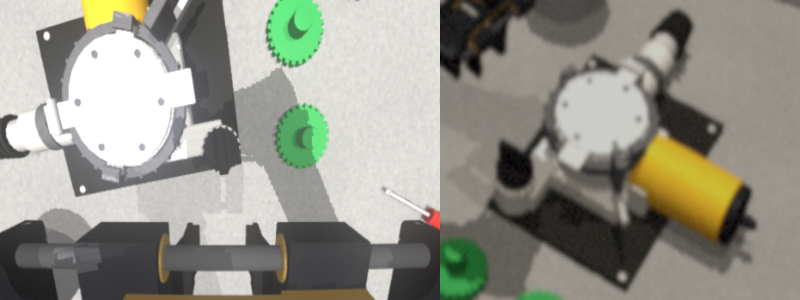

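The final view shows the lid shut, hooks over it, the lug (crop 155,22 and 618,150) in line with the pointer bar, and the cap at its stop. The gripper is clear, so I'm handing in.

```bash
python3 -c "
from m import *
print(robot.sign_off())"
```

```text
the job is handed in; nothing more can be done
None
```

I closed up the rotary hammer in the order asked and handed it in after about 32 s: gear flat in the well with its hub up, lid pressed shut, lock lug in line with the pointer bar (within about 0.01 rad by my image check), grease cap turned to its stop.

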